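Raise the draining rack onto its latch and set the keeper

ROBOT

A 6-joint arm with a two-finger parallel gripper is mounted at the origin on the work surface. World frame = base frame: x ahead of the robot, y to its left, z up, the work surface at z = 0. Lengths are in m, angles in rad, forces in N, time in s.
With the tool pointing down it reaches from about 0.375 to 0.975 m from the base axis. Payload 3.8 kg.
Tool frame: the origin (TCP) lies midway between the tips of the shut fingers; the grasp point (between the pads) lies 19 mm behind it; z points along the fingers, y is the line along which they close (so a half turn about z gives the same grasp; the last joint's range is limited). The gripper opens to 85 mm and grips with 20 to 120 N. Pads are 22 mm wide; open, the fingers measure 114 mm over their backs; the gripper's body (76 mm by 85 mm) begins 54 mm behind the grasp point. The pads swing forward as they close: fully open they stand 13 mm farther back than shut.
Start: joints at [-1.292, 0.264, 1.604, -0, 1.274, -0.037], TCP at [0.21, -0.642, 0.231] pointing down, gripper open.
Joint ranges: [-2.63, 2.63], [-0.94, 2.18], [0.31, 2.57], [-1.31, 4.45], [0, 2.66], [-2.55, 2.55]. Speed limits (rad/s): [2.57, 2.57, 3.14, 3.14, 3.14, 3.14].

INTERFACE

Orientations are given as a rotation vector (axis times angle).
In Python, from workcell import bot gives the robot as it stands.
- The arm moves only by the tool jog_arm, never from a script. Its argument "motion" is a list of rows, each a list of 5 numbers: the opening, from -1 (shut) to 1 (fully open), then the shift along the tool's x, y, z in mm, then the turn about the tool's z in degrees. In form: [[claw, x, y, z, twist], ...]. A call has 1 to 10 rows; each row shifts and turns the commanded pose from where the row before left it, along the tool's axes as they then stand; what a row does not reach is not made up. A row lasts 1/12 s, in which the tool goes at most 41.7 mm and 7.16 degrees, less where a joint would pass 70% of its speed; a pose out of reach is approached as far as the arm can. A call with a gripper value outside its range is refused whole. The fingers move at their own pace and stop on an object; "force" is the grip in N (left out, the last holds). Time passes only in rows, so rows that do not move let the fingers close. It gives the time, the measured TCP pose, the force, the opening and the grip force at its end, in the units of the state.
- bot.read_state(): the state, without advancing time (a new reading comes with each control period).
- bot.read_camera(name): name is "scene" or "side" or "wrist"; returns (picture, depth): 400x640x3 uint8, red, green, blue; 400x640 float32, m along the optical axis (not along the pixel's ray), 0 where there is no reading.
- bot.get_calibration(name): a dict with "vfov" (degrees; the focal length in pixels is half the picture's height over the tangent of half this angle, whatever the lens; pixels are square), "cx", "cy" (the principal point, pixels), "dist" ([k1, k2, p1, p2, k3] as OpenCV has them; the pictures are not rectified), "rvec" (rotation vector, rad) and "tvec" (3), from world to camera coordinates, as OpenCV has them; the wrist camera has in their place "tool_from_camera" (4x4, takes a point from camera to tool coordinates, whose origin is the TCP and whose axes are the flange's). Camera axes: x right, y down, z forward; pixel columns grow to the right and rows downward; lengths in m; the calibration is good to about 2 mm. A picture is of the moment at which its call begins: read the wrist's pose just before it. get_calibration takes no time and is no camera call.
- bot.finish_job(): hands the job in; it is judged then, once.
The state is a dict: "time": time; "q": joint angles; "joint_vel": joint speeds; "joint_torque": joint torques, N m; "tool_pos": TCP position; "tcp_rot": TCP orientation; "wrist_force": force on the tool from outside, world axes, zero at the start; "torque": the same for the moment, N m; "width": opening from 0.0 (shut) to 1.0 (fully open); "grip_force": force on a finger pad.
Only numpy, scipy, OpenCV 4.12 (cv2) and the standard library are available. Lean on these libraries where they do the work, as an engineer would, in place of code of your own. Each camera call takes 0.05 s, during which the arm holds its last target. There are 200 camera calls.

TASK

Raise the sliding rack of the paper-making draining stand by its wooden top bar until its rung has passed the red gravity latch, then lower it slowly until the latch carries it, and let go without letting it drop. Never force it, neither up against the rubber stops nor down on the latch. Then slide the red keeper tab fully in, towards the stand, so that its bar lies under the raised rack, and leave everything else on the table where it is.

Things in the scene. Friction and masses are not known exactly. Their poses are not given: they have to be found in the camera images.
- stand: fixed draining stand: grey base 160 (x) x 330 (y) x 12 mm, two aluminium posts 20 mm square at y = -75 and +75 mm, 152 mm high. Origin on the table, midway between the posts; z up, y along the line of the posts. A dark lock head with the red latch and two rubber stops is clamped on the posts at a height that differs within a span of 40 mm and is not measured
- latch_middle (a point): on the stand's centre line, 100 mm over the table: middle of the span for the top of the red latch (20 mm either way). The latch is a pawl 30 mm wide, hinged on the +x side, lying level by its weight, tip under the rungs. A rising rung tips it up (under 1 N, hardly felt); it falls back under the rung once the rack is about 20 mm above its seated height
- stops_middle (a point): on the stand's centre line, 95 mm over the table: middle of the span for the underside of the sprung rubber stops (about 3 N per mm) on the lock head, which the rack's feet meet about 26 mm above the seated height, 6 mm after the latch has fallen back. Seated, the rack is 25 to 65 mm above its start; the stops are met 51 to 91 mm above it
- rack: sliding ladder section, 0.6 to 0.95 kg (hidden), moves only up and down between the posts, friction under 2 N: two wooden rails, two steel rungs 10 mm thick 75 mm apart, a wooden mould on its -x side. All the way down at the start; origin then at the stand's. Force between rack and stand (latch, stops, keeper) must stay below 28 N, its speed below 0.3 m/s, and below 0.12 m/s while no finger holds it: let go over the latch, it drops
- handle (a point): centre of the rack's wooden top bar, the bar to grip from above: 16 mm thick (stand x), 130 mm long (stand y), 26 mm high, its top 13 mm above this point. 213 mm above the table at the start
- keeper_tab (a point): middle of the top face of the upright red keeper tab beside the stand at its +y side: 20 mm (stand x) x 14 mm (stand y), free over the upper 51 mm, top 78 mm above the table. It slides along the stand's -y direction, 1.5 N of friction
- keeper (a joint): how far the keeper has been slid in towards the stand (-y of the stand), m: 0 to 0.006 at the start, stop at 0.045. Its bar (12 mm) is blocked by the foot of the rack at about 0.007 unless the rack is at least 15 mm up; fully in, it lies under the rack's foot without touching it
- jar_gold: bystander: closed glass jar of grey pulp with a gold lid, 72 mm across, 100 mm high; origin at the centre of its underside
- jar_black: bystander: closed jar with a black lid, 70 mm across, 105 mm high; origin at the centre of its underside
- jar_white: bystander: closed jar with a white lid, 72 mm across, 110 mm high; origin at the centre of its underside
- tub: bystander: empty clear plastic tub, 110 x 150 x 65 mm; origin at the centre of its underside
- deckle: bystander: loose wooden frame lying flat, 190 x 130 x 14 mm; origin at the centre of its underside
- brush: bystander: brush lying flat, handle to its -x; origin on its underside

How it is judged:
On the way:
1. the rack hangs on the latch, raised, at rest and let go (z of handle in the frame of stand above 0.232 m and linear speed of rack below 0.01 m/s and contact force between the fingers and rack below 0.1 N), for 0.3 s.
At the end, for the whole second after the job is handed in: the rack rests on its latch, at rest and let go (handle more than 232 mm above the stand's foot, 19 mm above where it began), and the keeper is slid in by more than 38 mm of its 45 mm (all of step 1 and value of joint keeper above 0.038 m); the robot touches nothing.
It fails at once if the rack is forced against the latch, the stops or the keeper with more than 28 N (contact force between rack and stand above 28 N).
It fails at once if the rack drops: it moves faster than 0.12 m/s with no finger holding it (contact force between the fingers and rack below 0.1 N and linear speed of rack above 0.12 m/s).
It fails at once if the rack is jerked (faster than 0.3 m/s) (linear speed of rack above 0.3 m/s).
It fails at once if another thing on the table is shifted by more than 30 mm (distance of any of jar_gold, jar_black, jar_white, tub, deckle, brush from where it was at the start of the episode above 0.03 m).
It also fails if it takes over 58 s, if anything falls off the work surface, if the arm or the gripper's body presses on something with over 40 N, if the wrist force passes 120 N, or if a joint passes its speed limit or range.

## Working session

There is one attempt and no reset: what is moved stays moved. The work goes in short steps, Python scripts to look and compute and a tool call to move; the robot and the scene stay as the last step left them, time stands still between calls to the robot, and variables do not carry over. Pictures are saved under pics/ and viewed, at most 10 in all, crops included, and the job is handed in when it is done.

Besides the shell and the picture viewer there is one more tool, called after "Emit:" as name(argument=value, ...), one argument or row to a line, values as JSON. jog_arm: Moves the arm, as the interface text tells. Its arguments: {"type":"object","properties":{"motion":{"type":"array"},"force":{"type":"number"}},"required":["motion"]}

```bash
mkdir -p pics; cat > h.py <<'E'
import numpy as np, cv2
from workcell import bot
from scipy.spatial.transform import Rotation as R
def K(c):
    f=200/np.tan(np.radians(c["vfov"])/2); return np.array([[f,0,c["cx"]],[0,f,c["cy"]],[0,0,1]])
def cloud(name):
    s=bot.read_state(); im,d=bot.read_camera(name); c=bot.get_calibration(name)
    v,u=np.mgrid[:400,:640]
    p=cv2.undistortPoints(np.stack([u,v],-1).reshape(-1,1,2).astype(np.float32),K(c),np.array(c["dist"],float)).reshape(400,640,2)
    P=np.dstack([p*d[...,None],d])
    if name=="wrist":
        T=np.array(c["tool_from_camera"]); P=P@T[:3,:3].T+T[:3,3]
        P=P@R.from_rotvec(s["tcp_rot"]).as_matrix().T+np.array(s["tool_pos"])
    else:
        M=R.from_rotvec(np.ravel(c["rvec"])).as_matrix(); P=(P-np.ravel(c["tvec"]))@M
    P[d==0]=np.nan
    return im,P
E
python3 - <<'E'
from h import *
ims=[]
for n in("scene","side"):
    im,P=cloud(n); np.savez(n,im=im,P=P)
    cv2.imwrite(f"pics/{n}.png",im[...,::-1])
s=bot.read_state();print(s)
E
```

```text
{'time': 0.1, 'q': array([-1.29193257e+00,  2.64681635e-01,  1.60523421e+00, -2.76152421e-05,
        1.27368786e+00, -3.68974974e-02]), 'joint_vel': array([ 0.00180599, -0.0029253 , -0.00211409,  0.00167076, -0.00066032,
        0.00145305]), 'joint_torque': array([ 3.85872727e-04, -5.16707540e+01, -3.68589056e+01,  5.21863939e-06,
        6.22269479e-03, -5.82118673e-05]), 'tool_pos': array([ 0.20942576, -0.64100249,  0.23008568]), 'tcp_rot': array([-3.10054939e+00, -4.93637826e-01,  4.22140240e-04]), 'wrist_force': array([-0.05841841,  0.0068977 ,  0.03147494]), 'torque': array([ 0.04699822, -0.00455765, -0.03666253]), 'grip_force': 0.0, 'width': 1.0022861783596808}
```

View pics/scene.png

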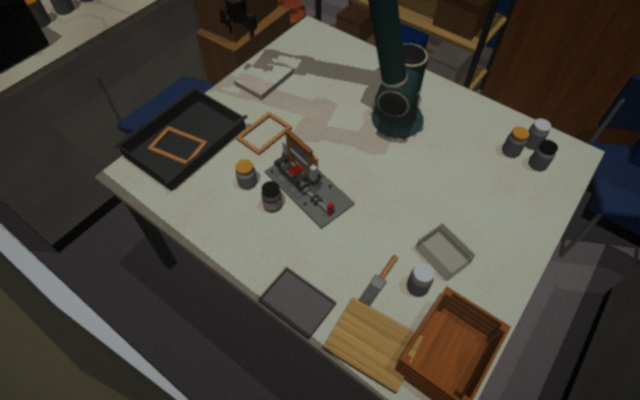

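View pics/side.png

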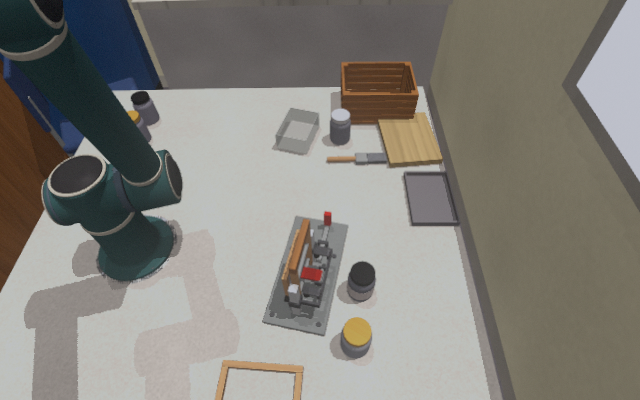

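Both views show the stand: in the side view, the wooden bar runs from about (305,222) to (292,280) and the red tab is at (328,217). The jars sit on the far side of the latch.

```bash
python3 - <<'E'
from h import *
for n,(u0,u1,v0,v1) in dict(side=(255,350,205,340),scene=(260,360,125,230)).items():
    z=np.load(n+".npz"); im=z["im"][v0:v1,u0:u1].astype(float); P=z["P"][v0:v1,u0:u1]
    r,g,b=np.moveaxis(im,-1,0); Z=P[...,2]
    red=(r>90)&(g<0.4*r)&(b<0.4*r)&(Z>.03)
    for lab,m in (("bar",(Z>.219)&(Z<.24)),("bar all",(r>1.5*b)&(g>.4*r)&(Z>.19)),("tabtop",red&(Z<.09)&(Z>.068)),("red",red),("base",(Z>.006)&(Z<.02)&(abs(r-b)<30))):
        Q=P[m]
        if len(Q)<5: print(n,lab,len(Q)); continue
        (c,sz,a)=cv2.minAreaRect((Q[:,:2]*1000).astype(np.float32))
        print(n,lab,len(Q),np.round(c),np.round(sz),round(a,1),"med",np.round(np.median(Q,0),3),"z",np.round(np.percentile(Q[:,2],[2,98]),3))
    k,l=cv2.connectedComponents(red.astype(np.uint8))
    for i in range(1,k):
        Q=P[l==i]
        if len(Q)>8: print("  blob",len(Q),np.round(Q.mean(0),3),np.round(Q.min(0),3),np.round(Q.max(0),3))
E
```

```text
side bar 413 [ 497. -118.] [131.  17.] 77.2 med [ 0.496 -0.125  0.227] z [0.22 0.23]
side bar all 469 [ 497. -120.] [128.  17.] 77.2 med [ 0.495 -0.13   0.227] z [0.195 0.23 ]
side tabtop 202 [537. -36.] [207.  46.] 77.4 med [ 0.52  -0.123  0.086] z [0.079 0.088]
side red 203 [537. -36.] [207.  46.] 77.4 med [ 0.52  -0.123  0.086] z [0.079 0.089]
side base 3738 [485. -54.] [393. 268.] 88.4 med [ 0.519 -0.141  0.013] z [0.009 0.017]
  blob 21 [0.558 0.061 0.079] [0.552 0.056 0.074] [0.565 0.066 0.083]
  blob 182 [ 0.517 -0.124  0.086] [ 0.492 -0.139  0.082] [ 0.542 -0.108  0.09 ]
scene bar 149 [ 491. -114.] [135.  21.] 78.4 med [ 0.494 -0.112  0.225] z [0.219 0.229]
scene bar all 240 [ 493. -115.] [133.  19.] 77.8 med [ 0.497 -0.112  0.22 ] z [0.193 0.229]
scene tabtop 60 [541. -35.] [213.  44.] 72.6 med [ 0.526 -0.118  0.079] z [0.072 0.088]
scene red 61 [541. -35.] [213.  44.] 72.6 med [ 0.527 -0.118  0.079] z [0.072 0.089]
scene base 1978 [ 445. -108.] [500. 381.] 40.6 med [ 0.529 -0.019  0.011] z [0.006 0.018]
  blob 16 [ 0.497 -0.119  0.082] [ 0.489 -0.13   0.073] [ 0.503 -0.105  0.088]
  blob 27 [ 0.526 -0.124  0.081] [ 0.516 -0.14   0.074] [ 0.537 -0.112  0.09 ]
  blob 18 [0.557 0.068 0.077] [0.549 0.062 0.071] [0.565 0.073 0.088]
```

Emit:
jog_arm(
  motion=[
    [1, 0, 0, -9, -6.57],
    [1, 0, 0, -9, -6.57],
    [1, 0, 0, -9, -6.57],
    [1, 0, 0, -9, -6.57],
    [1, 0, 0, -9, -6.57],
    [1, 0, 0, -9, -6.57],
    [1, 0, 0, -9, -6.57],
    [1, 0, 0, -9, -6.57],
    [1, 0, 0, -9, -6.54],
  ],
  force=40,
)

```text
time: 0.85
tool_pos: [0.2095, -0.6413, 0.3119]
tcp_rot: [-2.449, -1.966, -0.001]
wrist_force: [-0.1, 0.4, -0.2]
width: 1.001
grip_force: 0.0
```

Emit:
jog_arm(
  motion=[
    [1, 29, 8, 0, 0],
    [1, 29, 8, 0, 0],
    [1, 29, 8, 0, 0],
    [1, 29, 8, 0, 0],
    [1, 29, 8, 0, 0],
    [1, 29, 8, 0, 0],
    [1, 29, 8, 0, 0],
    [1, 29, 8, 0, 0],
    [1, 29, 8, 0, 0],
    [1, 29, 8, 0, 0],
  ],
)

```text
time: 1.68
tool_pos: [0.3521, -0.375, 0.3117]
tcp_rot: [-2.455, -1.959, -0.0]
wrist_force: [-0.1, -0.8, 0.6]
width: 0.997
grip_force: 0.0
```

Emit:
jog_arm(
  motion=[
    [1, 29, 8, 0, 0],
    [1, 29, 8, 0, 0],
    [1, 29, 8, 0, 0],
    [1, 29, 8, 0, 0],
    [1, 29, 8, 0, 0],
    [1, 29, 8, 0, 0],
    [1, 29, 8, 0, 0],
    [1, 29, 8, 0, 0],
    [1, 29, 8, 0, 0],
    [1, 10, 8, 0, 0],
  ],
)

```text
time: 2.52
tool_pos: [0.4905, -0.1267, 0.3119]
tcp_rot: [-2.451, -1.962, -0.001]
wrist_force: [0.2, -0.9, -0.6]
width: 1.0
grip_force: 0.0
```

```bash
cat > w.py <<'E'
from h import *
import sys
im,P=cloud("wrist"); cv2.imwrite(f"pics/{sys.argv[1]}.png",im[...,::-1])
zl=float(sys.argv[2]); Z=P[...,2]; m=((Z>zl)&(Z<zl+.02)).astype(np.uint8)
s=bot.read_state(); M=R.from_rotvec(s["tcp_rot"]).as_matrix()
print(s["time"],s["tool_pos"],np.round(M,3).tolist(),s["q"],s["wrist_force"])
k,l,st,_=cv2.connectedComponentsWithStats(m)
for i in range(1,k):
    Q=P[l==i]
    if len(Q)>300:
        c,sz,a=cv2.minAreaRect((Q[:,:2]*1000).astype(np.float32)); c3=np.array([c[0]/1000,c[1]/1000,np.median(Q[:,2])])
        print(st[i],np.round(c3,4),np.round(sz),round(a,1),"tool mm",np.round(((c3-s["tool_pos"])@M)*1000,1))
r,g,b=np.moveaxis(im.astype(float),-1,0); red=((r>70)&(g<.4*r)&(b<.4*r)&(Z>.03)).astype(np.uint8)
k,l,st,_=cv2.connectedComponentsWithStats(red)
for i in range(1,k):
    Q=P[l==i]
    if len(Q)>60: print("red",st[i],np.round(np.nanmedian(Q,0),4),np.round(np.nanpercentile(Q,2,axis=0),3),np.round(np.nanpercentile(Q,98,axis=0),3))
E
python3 w.py w1 .214
```

```text
2.5667 [ 0.49193967 -0.12695441  0.31179266] [[0.218, 0.976, 0.001], [0.976, -0.218, 0.002], [0.002, 0.0, -1.0]] [-0.30288221 -0.09709547  1.84636991  0.00191871  1.39205569 -0.08315079] [ 2.41984533  1.35961834 -0.49031607]
[ 316   92   25  185 4351] [ 0.4949 -0.1173  0.225 ] [128.  16.] 77.8 tool mm [ 9.9  0.8 86.9]
red [341 144  31  28 820] [ 0.5245 -0.1234  0.083 ] [ 0.508 -0.138  0.082] [ 0.541 -0.109  0.085]
```

View pics/w1.png

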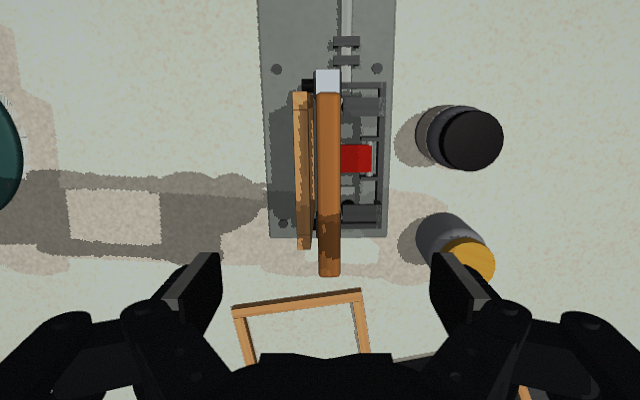

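The wrist view shows the bar at columns 317–341 and rows 92–277, centred between the fingers. The mould is just left of it at column 303, the red latch is at (357,158), and the jars are clear to the right.

```bash
python3 - <<'E'
from h import *
im,P=cloud("wrist"); print(np.round(P[110:240:30,296:318:4,2],3)); print(np.round(P[155,340:376:3],3))
E
```

```text
[[0.167 0.169 0.171 0.053 0.012 0.225]
 [0.169 0.169   nan 0.053 0.044 0.224]
 [0.169 0.169 0.17  0.053 0.052 0.225]
 [0.169 0.168 0.168 0.159 0.057 0.224]
 [0.17  0.169 0.169 0.168 0.011 0.224]]
[[ 0.51  -0.117  0.084]
 [ 0.514 -0.118  0.083]
 [ 0.517 -0.118  0.083]
 [ 0.52  -0.119  0.082]
 [ 0.523 -0.12   0.083]
 [ 0.526 -0.121  0.082]
 [ 0.529 -0.121  0.084]
 [ 0.532 -0.122  0.084]
 [ 0.535 -0.123  0.082]
 [ 0.538 -0.123  0.083]
 [ 0.542 -0.124  0.082]
 [ 0.552 -0.137  0.012]]
```

Emit:
jog_arm(
  motion=[
    [1, 5, 0.5, 19, 0],
    [1, 5, 0.5, 19, 0],
    [1, 0, 0, 19, 0],
    [1, 0, 0, 19, 0],
    [1, 0, 0, 19, 0],
    [1, 0, 0, 19, 0],
    [1, 0, 0, 0, 0],
  ],
)

```text
time: 3.2
tool_pos: [0.4896, -0.1209, 0.1936]
tcp_rot: [-2.451, -1.954, 0.009]
wrist_force: [-0.6, 1.0, -0.8]
width: 1.001
grip_force: 0.0
```

Emit:
jog_arm(
  motion=[
    [-1, 0, 0, 0, 0],
    [-1, 0, 0, 0, 0],
    [-1, 0, 0, 0, 0],
    [-1, 0, 0, 0, 0],
    [-1, 0, 0, 0, 0],
    [-1, 0, 0, 0, 0],
    [-1, 0, 0, 0, 0],
    [-1, 0, 0, 0, 0],
    [-1, 0, 0, 0, 0],
    [-1, 0, 0, 0, 0],
  ],
  force=40,
)

```text
time: 4.03
tool_pos: [0.4939, -0.1208, 0.1994]
tcp_rot: [2.453, 1.959, 0.001]
wrist_force: [0.0, -1.1, 5.2]
width: 0.183
grip_force: 41.0
```

Emit:
jog_arm(
  motion=[
    [-1, 0, 0, -1, 0],
    [-1, 0, 0, -2, 0],
    [-1, 0, 0, -3, 0],
    [-1, 0, 0, -3, 0],
    [-1, 0, 0, -3, 0],
    [-1, 0, 0, -3, 0],
    [-1, 0, 0, -3, 0],
    [-1, 0, 0, -2, 0],
    [-1, 0, 0, 0, 0],
    [-1, 0, 0, 0, 0],
  ],
  force=60,
)

```text
time: 4.87
tool_pos: [0.4939, -0.1207, 0.2166]
tcp_rot: [2.454, 1.96, 0.001]
wrist_force: [7.3, -2.6, -8.7]
width: 0.174
grip_force: 58.8
```

Emit:
jog_arm(
  motion=[
    [-1, 0, 0, -2, 0],
    [-1, 0, 0, -3, 0],
    [-1, 0, 0, -3, 0],
    [-1, 0, 0, -3, 0],
    [-1, 0, 0, -3, 0],
    [-1, 0, 0, -3, 0],
    [-1, 0, 0, -3, 0],
    [-1, 0, 0, -2, 0],
    [-1, 0, 0, 0, 0],
    [-1, 0, 0, 0, 0],
  ],
)

```text
time: 5.7
tool_pos: [0.4939, -0.1207, 0.2384]
tcp_rot: [2.454, 1.96, 0.001]
wrist_force: [7.2, -2.0, -8.1]
width: 0.172
grip_force: 59.0
```

Emit:
jog_arm(
  motion=[
    [-1, 0, 0, -2, 0],
    [-1, 0, 0, -2, 0],
    [-1, 0, 0, -2, 0],
    [-1, 0, 0, -2, 0],
    [-1, 0, 0, 0, 0],
    [-1, 0, 0, 0, 0],
  ],
)

```text
time: 6.2
tool_pos: [0.4938, -0.1207, 0.2464]
tcp_rot: [2.454, 1.96, 0.0]
wrist_force: [7.4, -3.4, -8.3]
width: 0.177
grip_force: 59.1
```

Emit:
jog_arm(
  motion=[
    [-1, 0, 1, -1, 0],
    [-1, 0, 0, -1, 0],
    [-1, 0, 0, -1, 0],
    [-1, 0, 0, 0, 0],
    [-1, 0, 0, 0, 0],
  ],
)

```text
time: 6.62
tool_pos: [0.4938, -0.1207, 0.2497]
tcp_rot: [-2.454, -1.959, 0.002]
wrist_force: [3.6, -2.5, -9.3]
width: 0.175
grip_force: 59.0
```

Emit:
jog_arm(
  motion=[
    [-1, 0, 0, -1, 0],
    [-1, 0, 0, -1, 0],
    [-1, 0, 0, 0, 0],
    [-1, 0, 0, 0, 0],
  ],
)

```text
time: 6.95
tool_pos: [0.4939, -0.1207, 0.2528]
tcp_rot: [-2.455, -1.96, 0.001]
wrist_force: [3.5, -2.4, -9.2]
width: 0.173
grip_force: 59.0
```

Lift is now about 53–54 mm with no stop felt, so I'll continue in 1 mm steps until one is.

Emit:
jog_arm(
  motion=[
    [-1, 0, 0.5, -1, 0],
    [-1, 0, 0, 0, 0],
    [-1, 0, 0, 0, 0],
  ],
)

```text
time: 7.2
tool_pos: [0.4939, -0.1207, 0.254]
tcp_rot: [-2.454, -1.959, 0.002]
wrist_force: [0.7, -1.8, -9.1]
width: 0.173
grip_force: 59.1
```

Emit:
jog_arm(
  motion=[
    [-1, 0, 0, -1, 0],
    [-1, 0, 0, 0, 0],
    [-1, 0, 0, 0, 0],
  ],
)

```text
time: 7.45
tool_pos: [0.4939, -0.1207, 0.2549]
tcp_rot: [-2.454, -1.959, 0.002]
wrist_force: [-0.5, -2.0, -10.5]
width: 0.173
grip_force: 59.0
```

Emit:
jog_arm(
  motion=[
    [-1, 0, 0, -1, 0],
    [-1, 0, 0, 0, 0],
    [-1, 0, 0, 0, 0],
  ],
)

```text
time: 7.7
tool_pos: [0.4939, -0.1207, 0.2556]
tcp_rot: [-2.454, -1.959, 0.002]
wrist_force: [-1.0, -2.4, -13.0]
width: 0.173
grip_force: 58.7
```

The force rose by about 4 N, so the rack is touching the stops and the latch fell back about 6 mm earlier. Now lowering; I expect it to seat near TCP z 0.228.

Emit:
jog_arm(
  motion=[
    [-1, 0, 0, 1, 0],
    [-1, 0, 0, 2, 0],
    [-1, 0, 0, 3, 0],
    [-1, 0, 0, 3, 0],
    [-1, 0, 0, 3, 0],
    [-1, 0, 0, 3, 0],
    [-1, 0, 0, 3, 0],
    [-1, 0, 0, 2, 0],
    [-1, 0, 0, 0, 0],
    [-1, 0, 0, 0, 0],
  ],
)

```text
time: 8.53
tool_pos: [0.4939, -0.1207, 0.2359]
tcp_rot: [-2.454, -1.959, 0.002]
wrist_force: [-5.3, -1.2, -9.0]
width: 0.171
grip_force: 59.1
```

Emit:
jog_arm(
  motion=[
    [-1, 0, 0, 1, 0],
    [-1, 0, 0, 1, 0],
    [-1, 0, 0, 1, 0],
    [-1, 0, 0, 1, 0],
    [-1, 0, 0, 0, 0],
    [-1, 0, 0, 0, 0],
  ],
)

```text
time: 9.03
tool_pos: [0.4939, -0.1207, 0.232]
tcp_rot: [-2.454, -1.959, 0.002]
wrist_force: [-5.1, -0.6, -9.2]
width: 0.175
grip_force: 59.2
```

Emit:
jog_arm(
  motion=[
    [-1, 0, -0.5, 1, 0],
    [-1, 0, 0, 1, 0],
    [-1, 0, 0, 0, 0],
    [-1, 0, 0, 0, 0],
  ],
)

```text
time: 9.37
tool_pos: [0.4939, -0.1207, 0.2302]
tcp_rot: [-2.455, -1.96, 0.001]
wrist_force: [-4.5, -1.2, -8.3]
width: 0.17
grip_force: 59.2
```

Emit:
jog_arm(
  motion=[
    [-1, 0, 0, 1, 0],
    [-1, 0, 0, 0, 0],
    [-1, 0, 0, 0, 0],
  ],
)

```text
time: 9.62
tool_pos: [0.4939, -0.1207, 0.2292]
tcp_rot: [-2.455, -1.96, 0.001]
wrist_force: [-4.5, -1.4, -9.5]
width: 0.179
grip_force: 59.3
```

Emit:
jog_arm(
  motion=[
    [-1, 0, 0, 1, 0],
    [-1, 0, 0, 0, 0],
    [-1, 0, 0, 0, 0],
  ],
)

```text
time: 9.87
tool_pos: [0.494, -0.1207, 0.2283]
tcp_rot: [-2.455, -1.96, 0.001]
wrist_force: [-3.8, -1.8, -8.5]
width: 0.176
grip_force: 59.4
```

Emit:
jog_arm(
  motion=[
    [-1, 0, 0, 1, 0],
    [-1, 0, 0, 0, 0],
    [-1, 0, 0, 0, 0],
  ],
)

```text
time: 10.12
tool_pos: [0.4939, -0.1207, 0.2281]
tcp_rot: [-2.455, -1.96, 0.001]
wrist_force: [-6.7, -0.7, -4.7]
width: 0.173
grip_force: 59.8
```

Emit:
jog_arm(
  motion=[
    [-1, 0, 0, 1, 0],
    [-1, 0, 0, 0, 0],
    [-1, 0, 0, 0, 0],
  ],
)

```text
time: 10.37
tool_pos: [0.494, -0.1207, 0.2279]
tcp_rot: [2.455, 1.96, -0.0]
wrist_force: [-7.8, -0.1, -0.9]
width: 0.181
grip_force: 60.4
```

Emit:
jog_arm(
  motion=[
    [-1, 0, -1, 0, 0],
    [-1, 0, -0.5, 0, 0],
    [-1, 0, 0, 0, 0],
  ],
  force=20,
)

```text
time: 10.62
tool_pos: [0.494, -0.1207, 0.228]
tcp_rot: [2.453, 1.958, 0.003]
wrist_force: [-3.3, -0.8, -1.4]
width: 0.18
grip_force: 60.4
```

Emit:
jog_arm(
  motion=[
    [-0.6, 0, 0, 0, 0],
    [-0.5, 0, 0, 0, 0],
    [-0.4, 0, 0, 0, 0],
    [-0.2, 0, 0, 0, 0],
    [0, 0, 0, 0, 0],
    [0.2, 0, 0, 0, 0],
    [0.2, 0, 0, 0, 0],
    [0.2, 0, 0, 0, 0],
  ],
)

```text
time: 11.28
tool_pos: [0.4928, -0.1204, 0.2263]
tcp_rot: [2.455, 1.96, 0.0]
wrist_force: [0.0, 0.1, -0.0]
width: 0.602
grip_force: 0.0
```

Emit:
jog_arm(
  motion=[
    [0.2, 0, 0, -10, 0],
    [0.2, 0, 0, -20, 0],
    [0.2, 0, 0, -20, 0],
    [0.2, 0, 0, -20, 0],
    [0.2, 0, 0, -20, 0],
    [0.2, 30, 4, 0, 0],
    [0.2, 30, 4, 0, 0],
    [0.2, 30, 4, 0, 0],
    [0.2, 30, 4, 0, 0],
    [0.2, 0, 0, 0, 0],
  ],
)

```text
time: 12.12
tool_pos: [0.5363, -0.0027, 0.3171]
tcp_rot: [-2.451, -1.964, -0.005]
wrist_force: [0.7, -0.1, 0.3]
width: 0.6
grip_force: 0.0
```

```bash
python3 w.py w2 .245;  python3 - <<'E'
from h import *
z,P=cloud("side"); b=P[215:300,280:320]; Q=b[(b[...,2]>.24)&(b[...,2]<.27)]; print(len(Q),np.percentile(Q[:,2],[5,50,95]) if len(Q) else "")
E
```

```text
12.1667 [ 0.53556133 -0.00477035  0.31696082] [[0.218, 0.976, 0.001], [0.976, -0.218, 0.0], [0.001, 0.0, -1.0]] [-5.57487553e-02 -4.44500738e-02  1.78786926e+00  5.21109893e-04
  1.39759371e+00  1.63960749e-01] [ 0.10995438 -0.08755979 -0.3698883 ]
[ 290  291   25   66 1495] [ 0.5035 -0.0772  0.2532] [50. 16.] 78.1 tool mm [-77.7 -15.5  63.7]
red [321  95  19  13 236] [0.5564 0.0643 0.0772] [0.547 0.058 0.075] [0.566 0.071 0.079]
red [316 257  36  23 789] [ 0.52   -0.1227  0.0828] [ 0.5   -0.138  0.081] [ 0.54  -0.107  0.084]
458 [0.24316415 0.25537063 0.25768577]
```

View pics/w2.png

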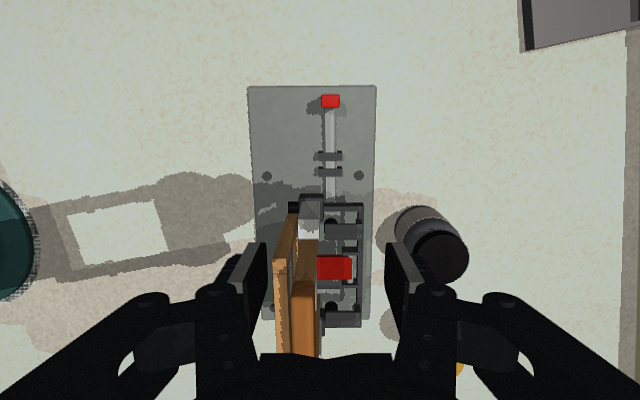

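The tab is at (331,101) in the wrist view, world (0.556, 0.064, 0.077), which agrees with its 78 mm height. The rack hangs about 29 mm up. I'll push the tab with shut fingers from its +y side.

Emit:
jog_arm(
  motion=[
    [-1, 34, 2, 0, 0],
    [-1, 34, 2, 0, 0],
    [-1, 34, 1, 0, 0],
    [-1, 0, 0, 20, 0],
    [-1, 0, 0, 30, 0],
    [-1, 0, 0, 30, 0],
    [-1, 0, 0, 30, 0],
    [-1, 0, 0, 30, 0],
    [-1, 0, 0, 20, 0],
    [-1, 0, 0, 10, 0],
  ],
)

```text
time: 13.05
tool_pos: [0.56, 0.0898, 0.1429]
tcp_rot: [-2.455, -1.957, 0.008]
wrist_force: [-1.2, -0.3, -0.8]
width: -0.004
grip_force: 0.0
```

Emit:
jog_arm(
  motion=[
    [-1, 0, 0, 30, 0],
    [-1, 0, 0, 30, 0],
    [-1, 0, 0, 25, 0],
    [-1, 0, 0, 15, 0],
    [-1, 0, 0, 0, 0],
    [-1, 0, 0, 0, 0],
  ],
)

```text
time: 13.55
tool_pos: [0.5624, 0.0907, 0.0464]
tcp_rot: [-2.456, -1.959, 0.001]
wrist_force: [1.5, -0.1, -0.4]
width: -0.002
grip_force: 0.0
```

Emit:
jog_arm(
  motion=[
    [-1, -4, 0, 0, 0],
    [-1, -4, 0, 0, 0],
    [-1, -5, 0, 0, 0],
    [-1, -5, 0, 0, 0],
    [-1, -5, 0, 0, 0],
    [-1, -5, 0, 0, 0],
    [-1, -5, 0, 0, 0],
    [-1, -4, 0, 0, 0],
    [-1, -3, 0, 0, 0],
    [-1, 0, 0, 0, 0],
  ],
)

```text
time: 14.38
tool_pos: [0.5529, 0.0516, 0.046]
tcp_rot: [-2.456, -1.959, 0.002]
wrist_force: [-0.0, -0.4, 0.0]
width: -0.001
grip_force: 0.0
```

Emit:
jog_arm(
  motion=[
    [-1, -2, 0, 0, 0],
    [-1, -2, 0, 0, 0],
    [-1, 0, 0, 0, 0],
    [-1, 0, 0, 0, 0],
  ],
)

```text
time: 14.72
tool_pos: [0.5522, 0.0483, 0.0459]
tcp_rot: [-2.455, -1.96, 0.002]
wrist_force: [0.8, -1.2, -0.2]
width: -0.004
grip_force: 0.0
```

Emit:
jog_arm(
  motion=[
    [-1, -2, 0, 0, 0],
    [-1, 0, 0, 0, 0],
    [-1, 0, 0, 0, 0],
  ],
)

```text
time: 14.97
tool_pos: [0.5519, 0.0465, 0.0461]
tcp_rot: [-2.455, -1.96, 0.001]
wrist_force: [-0.5, 0.8, 0.1]
width: -0.002
grip_force: 0.2
```

Emit:
jog_arm(
  motion=[
    [-1, -2, 0, 0, 0],
    [-1, -2, 0, 0, 0],
    [-1, 0, 0, 0, 0],
    [-1, 0, 0, 0, 0],
  ],
)

```text
time: 15.3
tool_pos: [0.5512, 0.0424, 0.0463]
tcp_rot: [2.455, 1.96, -0.0]
wrist_force: [0.4, -0.7, 0.4]
width: 0.003
grip_force: 0.0
```

Emit:
jog_arm(
  motion=[
    [-1, -1.5, 0, 0, 0],
    [-1, -1.5, 0, 0, 0],
    [-1, 0, 0, 0, 0],
    [-1, 0, 0, 0, 0],
  ],
)

```text
time: 15.63
tool_pos: [0.551, 0.0409, 0.0464]
tcp_rot: [-2.455, -1.958, -0.003]
wrist_force: [0.6, 6.1, -0.5]
width: 0.002
grip_force: 3.0
```

```bash
python3 w.py w3 .245
```

```text
15.6833 [0.5509821  0.04085544 0.04637705] [[0.222, 0.975, 0.001], [0.975, -0.222, 0.002], [0.002, 0.0, -1.0]] [0.02770841 0.22118113 2.02993321 0.00249863 0.88958519 0.25029531] [-0.13923348  5.78893848 -0.81468754]
red [320 334  12  20 217] [0.547  0.0223 0.0772] [0.545 0.018 0.076] [0.549 0.027 0.078]
```

View pics/w3.png

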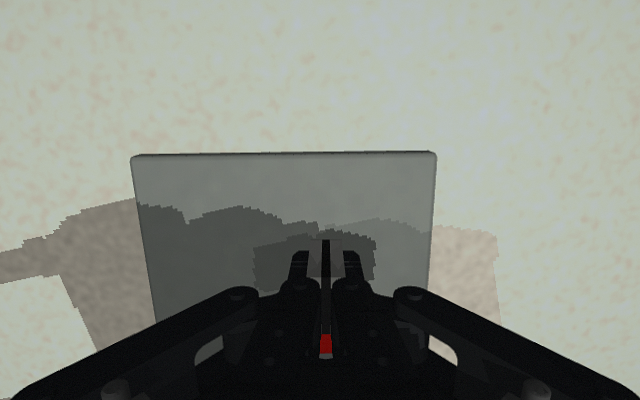

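Looking past the fingers, the tab's red top shows at (325,345). It moved about 43 mm and a 6 N stop was felt, so I'm backing off and rising.

Emit:
jog_arm(
  motion=[
    [-1, 5, 0, 0, 0],
    [-1, 15, 0, 0, 0],
    [-1, 10, 0, -10, 0],
    [-1, 0, 0, -30, 0],
    [-1, 0, 0, -35, 0],
    [-1, 0, 0, -35, 0],
    [-1, 0, 0, -35, 0],
    [-1, 0, 0, -35, 0],
    [-1, 0, 0, -35, 0],
    [-1, 0, 0, -35, 0],
  ],
)

```text
time: 16.52
tool_pos: [0.557, 0.069, 0.2992]
tcp_rot: [2.454, 1.96, 0.001]
wrist_force: [0.2, -0.0, -0.6]
width: 0.001
grip_force: 0.0
```

Emit:
jog_arm(
  motion=[
    [-1, -30, 0, 0, 0],
    [-1, -35, 0, 0, 0],
    [-1, -35, 0, 0, 0],
    [-1, -10, 0, 0, 0],
    [-1, 0, 0, 0, 0],
    [-1, 0, 0, 0, 0],
  ],
)

```text
time: 17.02
tool_pos: [0.5329, -0.0383, 0.2969]
tcp_rot: [2.457, 1.958, 0.001]
wrist_force: [-0.5, 0.1, 0.3]
width: 0.0
grip_force: 0.0
```

```bash
python3 w.py w4 .245
```

```text
17.0667 [ 0.53306574 -0.03769256  0.29668787] [[0.222, 0.975, 0.001], [0.975, -0.222, 0.001], [0.001, 0.0, -1.0]] [-1.17634626e-01 -3.88666188e-02  1.81898785e+00  6.77475323e-04
  1.36103885e+00  1.06145748e-01] [-0.01004951  0.42818691 -0.39655847]
[278 255  15  35 311] [ 0.5012 -0.0616  0.2528] [21.  7.] 64.1 tool mm [-30.4 -25.8  43.8]
red [316  99  20  14 270] [0.5478 0.0245 0.077 ] [0.538 0.017 0.075] [0.557 0.031 0.079]
red [312 234  38  17 291] [ 0.5325 -0.1122  0.0829] [ 0.503 -0.129  0.081] [ 0.542 -0.027  0.302]
```

View pics/w4.png

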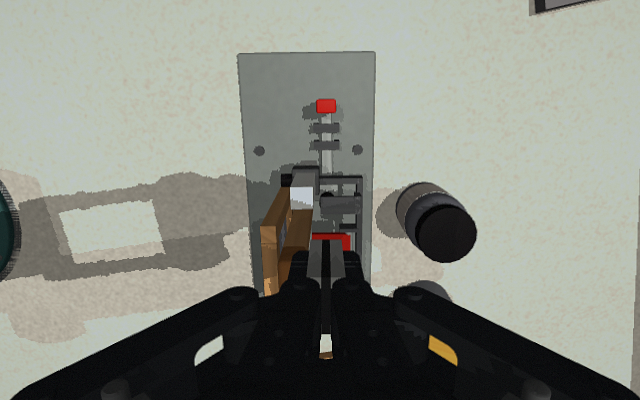

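The tab is now at (326,106), 41 mm further in and at its stop. The rack is still raised, and the robot is clear of everything.

```bash
python3 -c "
from workcell import bot
print(bot.finish_job())"
```

```text
the job is handed in; nothing more can be done
None
```

The rack hangs on its latch about 29 mm up and released, the keeper is pushed in to its stop (about 41 mm measured), nothing else was touched, and the job is handed in; the verdict wasn't shown.

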